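# Build up a rubber shock pack on a strut held in the vice

### The arm

A 6-joint arm with a two-finger parallel gripper is mounted at the origin on the work surface. World frame = base frame: x ahead of the robot, y to its left, z up, the work surface at z = 0. Lengths are in m, angles in rad, forces in N, time in s.
With the tool pointing down it reaches from about 0.275 to 0.725 m from the base axis. Payload 15.9 kg.
Tool frame: the origin (TCP) lies midway between the tips of the shut fingers; the grasp point (between the pads) lies 19 mm behind it; z points along the fingers, y is the line along which they close (so a half turn about z gives the same grasp; the last joint's range is limited). The gripper opens to 85 mm and grips with 20 to 120 N. Pads are 22 mm wide; open, the fingers measure 114 mm over their backs; the gripper's body (76 mm by 85 mm) begins 54 mm behind the grasp point. The pads swing forward as they close: fully open they stand 13 mm farther back than shut.
Start: joints at [0, 0.213, -0.034, 1.323, 0, 1.571], TCP at [0.5, -0, 0.231] pointing down, gripper open.
Joint ranges: [-2.98, 2.98], [-0.74, 1.72], [-1.14, 1.35], [-2.1, 2.04], [-1.57, 1.44], [-3.14, 3.14]. Speed limits (rad/s): [1.89, 1.89, 2.39, 2.57, 3.14, 3.14].

### API

Orientations are given as a rotation vector (axis times angle).
In Python, from workcell import manip, hand, eyes, job, finder gives the robot as it stands. Calls block until the motion is done:
- manip.move_pose(position, orientation): joint-space move of the TCP to a pose.
- manip.move_l(position, v=0.15, orientation=None): straight line of the TCP; orientation=None keeps the orientation; v is the mean speed in m/s.
- manip.movej(angles): joint-space move.
- hand.release() and hand.close(f_grip=None): open the fingers fully, or close them until they stop; f_grip is the grip in N (None keeps the last).
- manip.wait(seconds).
- manip.inverse_kinematics(position, orientation): joint angles nearest the present ones, or None.
- eyes.snapshot(name): name is "scene" or "side" or "wrist"; returns a dict with "frame" (420x560x3 uint8, blue, green, red), "mtx" (3x3 intrinsics, pixels), "rvec" (rotation vector, rad) and "tvec" (3), from world to camera coordinates, as OpenCV has them; the wrist camera has in their place "hand_eye" (4x4, takes a point from camera to tool coordinates, whose origin is the TCP and whose axes are the flange's). Camera axes: x right, y down, z forward; pixel columns grow to the right and rows downward; lengths in m; the calibration is good to about 2 mm. A picture is of the moment at which its call begins: read the wrist's pose just before it. There is no depth.
A pose or a line that the arm cannot do raises manip.MotionError and nothing moves.
- job.job_done(): hands the job in; it is judged then, once.
Trained networks look in a picture, given as the dict that the camera call returned (one of the last four; its "shot" number tells which), for a name from the list of things; names that differ only in an ending like _2 or _b are one class to them, and where a whole thing is asked for, a point or a joint stands for the part that bears it (a point fixed in the world has none). Each returns a list of dicts, best first, with "p" (0 to 1); they miss things now and then, are a little off and sometimes report something else, mostly with a low value. They report only what shows in the picture. A call takes as long as a camera call. They do not tell look-alikes from the thing itself.
- finder.recognise(name, picture): "rect" ([centre column, centre row, width, height] in pixels, round what is visible of it).
- finder.tip_of(name, picture): "point" ([column, row] in pixels: a listed point, or the origin of a listed thing).
Readings, each from a call of its own:
- manip.get_time_s(): time.
- manip.get_joint_pos(): joint angles.
- manip.get_qvel(): joint speeds.
- manip.get_effort(): joint torques, N m.
- manip.get_tool_pos(): TCP position.
- manip.get_ee_rot(): TCP orientation.
- manip.get_contact_force(): force on the tool from outside, world axes, zero at the start.
- manip.get_ft_torque(): the same for the moment, N m.
- manip.get_opening(): finger opening in m.
- manip.get_grasp_force(): force on a finger pad.
Only numpy, scipy, OpenCV 4.12 (cv2) and the standard library are available. Lean on these libraries where they do the work, as an engineer would, in place of code of your own. Each camera call takes 0.05 s, during which the arm holds its last target. There are 200 camera calls.

### The job

Build up the shock pack on the strut that stands upright in the bench vice: thread the parts over its guide rod one after another, from the bottom up the steel cup (rim upwards), the large rubber, the aluminium spreader plate, the small rubber and last the steel cap (hub upwards), each lying flat and fully down on the one below. Leave the oil bottle and the spanner that lie among the parts where they are.

Things in the scene. Friction and masses are not known exactly. Their poses are not given: they have to be found in the camera images.
- strut_seat (a point): Where the pack is built: centre of the flat round grey seat (60 mm across, the flange of a strut tube) 150 mm above the bench; z up. From it a bright steel guide rod, 12 mm thick, rises 50 mm (straight for 44 mm, then tapered to 7 mm across at its end). The strut stands clamped in the vice.
- vice: Blue bench vice, fixed to the bench at the left or the right of the parts. Origin: on the bench under the strut's axis; z up, x along the vice from handle to anvil. It reaches 183 mm to -x (a 174 mm wide cross handle, 66 mm up) and 117 mm to +x; the jaws reach 50 mm to either side in y and 125 mm up. Only the strut stands higher.
- cup_mid (a point): Bottom cup: loose dark steel dish, 66 mm across, 10 mm high in all: a flat floor 4 mm thick with a 20 mm hole in its middle, and a rim 3 mm thick (60 mm inside) round its edge. Rim upwards at the start. Point: its centre, 5 mm above its underside; z up. About 80 g.
- big_rubber_mid (a point): Large rubber: loose black rubber doughnut, stiff, 52 mm across, 18 mm high, hole 20 mm. It drops into the cup with 4 mm to spare all round; its lowest 6 mm then sit below the rim. Point: its centre, 9 mm above its underside; z up. About 45 g.
- spreader_mid (a point): Spreader plate: loose flat aluminium disc, 50 mm across, 6 mm thick, hole 20 mm. Point: its centre, 3 mm above its underside; z up. About 30 g.
- small_rubber_mid (a point): Small rubber: loose black rubber doughnut, stiff, 38 mm across, 12 mm high, hole 20 mm. Point: its centre, 6 mm above its underside; z up. About 20 g.
- cap_mid (a point): Cap: loose bright steel flanged bush, 18 mm high: a flange 44 mm across and 5 mm thick at its foot, a hub 28 mm across above it, a 19 mm hole through. Flange down, hub up at the start. Point: its centre on the axis, 9 mm above its underside; z up. About 70 g.
- oil_bottle_mid (a point): Oil bottle: white plastic bottle with a black nozzle, 52 mm across, 133 mm high, standing loose among the parts; to be left standing where it is. Point: on its axis, 50 mm above its underside; z up.
- spanner: Spanner: loose flat steel spanner, 190 mm long, up to 38 mm wide, 8 mm thick, lying among the parts, its length along its own x; to be left where it is. Origin: centre of its underside; z up.
- parts_case: Small-parts case: grey and white box, 262 mm (its x) by 176 mm (its y), 43 mm high, fixed to the bench on the other side of the parts from the vice. Origin: centre of its underside; z up.
Things that resemble listed ones, but are neither listed nor needed, are in the scene too. Of the things like the part that bears cup_mid, leave any that is turquoise; of the rest the smaller one is meant.

How it is judged:
On the way, in this order (a step that is already met when the one before it is completed fails the run):
1. the bottom cup is in its place on the strut (horizontal distance between cup_mid and strut_seat below 0.0065 m and z of cup_mid in the frame of strut_seat between 0.0025 and 0.0075 m and angle between cup_mid's own z axis and vertical below 0.1 rad), for 0.2 s.
2. the large rubber is in its place on the strut (horizontal distance between big_rubber_mid and strut_seat below 0.0065 m and z of big_rubber_mid in the frame of strut_seat between 0.0105 and 0.0155 m and angle between big_rubber_mid's own z axis and vertical below 0.1 rad), for 0.2 s.
3. the spreader plate is in its place on the strut (horizontal distance between spreader_mid and strut_seat below 0.0065 m and z of spreader_mid in the frame of strut_seat between 0.0225 and 0.0275 m and angle between spreader_mid's own z axis and vertical below 0.1 rad), for 0.2 s.
4. the small rubber is in its place on the strut (horizontal distance between small_rubber_mid and strut_seat below 0.0065 m and z of small_rubber_mid in the frame of strut_seat between 0.0315 and 0.0365 m and angle between small_rubber_mid's own z axis and vertical below 0.1 rad), for 0.2 s.
5. the cap is in its place on the strut (horizontal distance between cap_mid and strut_seat below 0.0065 m and z of cap_mid in the frame of strut_seat between 0.0465 and 0.0515 m and angle between cap_mid's own z axis and vertical below 0.1 rad), for 0.2 s.
At the end, for the whole second after the job is handed in: On the seat, bottom to top: cup (rim up), large rubber, spreader, small rubber, cap (hub up); each within 6.5 mm of the rod's axis, level to 0.1 rad, centres 5, 13, 25, 34, 49 mm above the seat (within 2.5 mm), still (under 0.02 m/s) (all of step 1 and all of step 2 and all of step 3 and all of step 4 and all of step 5 and linear speed of each of cup, big_rubber, spreader, small_rubber, cap below 0.02 m/s); the robot touches nothing.
It fails at once if the oil bottle is knocked over or shifted by more than 30 mm (angle between oil_bottle_mid's own z axis and vertical above 0.5 rad or distance of oil_bottle_mid from where it was at the start of the episode above 0.03 m).
It fails at once if the spanner is shifted by more than 30 mm (distance of spanner from where it was at the start of the episode above 0.03 m).
It also fails if it takes over 128 s, if anything falls off the work surface, if the arm or the gripper's body presses on something with over 40 N, if the wrist force passes 120 N, or if a joint passes its speed limit or range.

## Working session

There is one attempt and no reset: what is moved stays moved. The work goes in short steps, each a Python script; the robot and the scene stay as the last script left them, time stands still between calls to the robot, and variables do not carry over. Pictures are saved under pics/ and viewed, at most 14 in all, crops included, and the job is handed in when it is done.

```bash
mkdir -p pics; ls; python3 - <<'E'
from workcell import manip, hand, eyes, job, finder
import cv2
print(manip.get_time_s(), manip.get_ee_rot(), manip.get_tool_pos())
for n in ["scene","side","wrist"]:
    s=eyes.snapshot(n); cv2.imwrite(f"pics/a_{n}.png",s["frame"])
    if n!="wrist": print(n,s["mtx"],s["rvec"],s["tvec"])
    else: print(s["hand_eye"],s["mtx"])
    for o in ["strut_seat","vice","cup_mid","big_rubber_mid","spreader_mid","small_rubber_mid","cap_mid","oil_bottle_mid","spanner","parts_case"]:
        print(n,o,[(([round(float(x)) for x in d["point"]]),round(d["p"],2)) for d in finder.tip_of(o,s)][:5])
print(manip.get_time_s())
E
```

```text
pics
0.0 [-2.22091320e+00 -2.22091195e+00  1.18139898e-03] [ 4.99671880e-01 -2.36741861e-06  2.30838976e-01]
scene [[461.35588687   0.         280.11540956]
 [  0.         461.35588687 210.88187472]
 [  0.           0.           1.        ]] [ 2.10048799  1.45113415 -0.47204865] [-0.20471534 -0.31806655  1.3342751 ]
scene strut_seat [([98, 256], 0.64)]
scene vice [([121, 293], 0.59)]
scene cup_mid [([303, 203], 0.93), ([249, 193], 0.76), ([180, 196], 0.57), ([99, 255], 0.34)]
scene big_rubber_mid [([237, 267], 0.73)]
scene spreader_mid [([348, 287], 0.89)]
scene small_rubber_mid [([321, 246], 0.71)]
scene cap_mid [([248, 319], 0.69)]
scene oil_bottle_mid [([220, 215], 0.86)]
scene spanner [([274, 251], 0.79)]
scene parts_case [([407, 199], 0.85)]
side [[419.7160618    0.         280.3198113 ]
 [  0.         419.7160618  203.17354021]
 [  0.           0.           1.        ]] [ 0.14492304 -2.93586277  1.0570163 ] [0.48522164 0.11297149 1.07549778]
side strut_seat []
side vice [([274, 145], 0.95)]
side cup_mid [([344, 186], 0.74), ([331, 231], 0.73), ([296, 265], 0.63)]
side big_rubbe
[... 397 characters left out ...]
01  3.03336847e-04 -8.23208947e-05  1.87246421e-04]
 [ 1.67693634e-04 -2.93388000e-01  9.55993438e-01 -1.41849248e-01]
 [ 0.00000000e+00  0.00000000e+00  0.00000000e+00  1.00000000e+00]] [[377.47459866   0.         278.56280076]
 [  0.         377.47459866 209.39098465]
 [  0.           0.           1.        ]]
wrist strut_seat []
wrist vice []
wrist cup_mid [([212, 63], 0.67), ([145, 177], 0.57)]
wrist big_rubber_mid [([212, 63], 0.72), ([331, 268], 0.7)]
wrist spreader_mid [([482, 50], 0.86)]
wrist small_rubber_mid [([358, 65], 0.77)]
wrist cap_mid [([450, 274], 0.97), ([330, 261], 0.61)]
wrist oil_bottle_mid [([222, 282], 0.93)]
wrist spanner [([319, 179], 0.94)]
wrist parts_case []
1.65
```

View pics/a_scene.png

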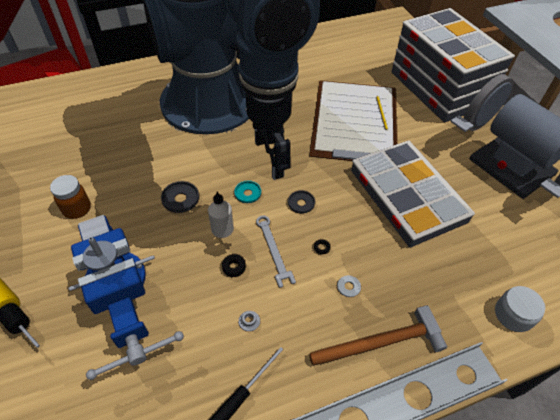

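View pics/a_side.png

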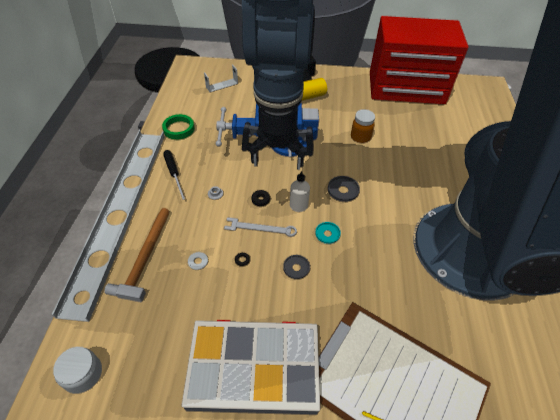

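View pics/a_wrist.png

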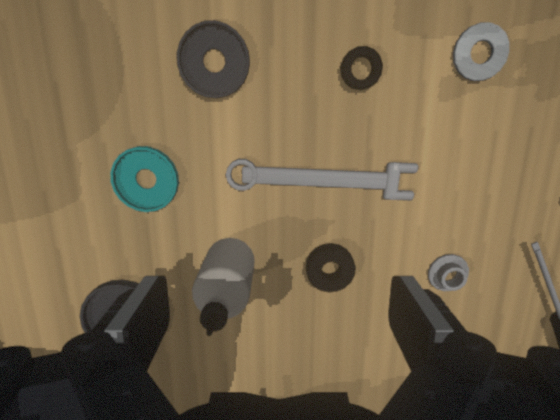

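```bash
cat > h.py <<'E'
from workcell import manip, hand, eyes, job, finder
import cv2, numpy as np
from scipy.spatial.transform import Rotation as R
def cam(s, pose=None):
    """camera rotation (cam->world) and centre"""
    if "rvec" in s:
        r=cv2.Rodrigues(np.array(s["rvec"],float))[0].T
        return r, -r@np.array(s["tvec"],float).ravel()
    p,o=pose; M=np.array(s["hand_eye"]); Rt=R.from_rotvec(o).as_matrix()
    return Rt@M[:3,:3], Rt@M[:3,3]+p
def ray(s,uv,pose=None):
    r,c=cam(s,pose); d=r@np.linalg.inv(s["mtx"])@np.array([uv[0],uv[1],1.]); return c,d
def at_z(s,uv,z,pose=None):
    c,d=ray(s,uv,pose); return c+d*(z-c[2])/d[2]
def proj(s,P,pose=None):
    r,c=cam(s,pose); q=(np.atleast_2d(P)-c)@r@np.array(s["mtx"]).T; return q[:,:2]/q[:,2:]
def snap(n):
    pose=(np.array(manip.get_tool_pos()),np.array(manip.get_ee_rot())); return eyes.snapshot(n),pose
Z=dict(strut_seat=.15,vice=0,cup_mid=.005,big_rubber_mid=.009,spreader_mid=.003,small_rubber_mid=.006,cap_mid=.009,oil_bottle_mid=.05,spanner=0,parts_case=0)
E
python3 - <<'E'
from h import *
np.set_printoptions(precision=4,suppress=True)
for n in ["scene","side","wrist"]:
    s,p=snap(n)
    for o in Z:
        for d in finder.tip_of(o,s)[:4]: print(n,o,at_z(s,d["point"],Z[o],p),round(d["p"],2))
E
```

```text
scene strut_seat [ 0.5309 -0.3391  0.15  ] 0.72
scene vice [ 0.5549 -0.1028  0.    ] 0.69
scene vice [ 0.5299 -0.3398  0.    ] 0.64
scene vice [0.4406 0.1068 0.    ] 0.32
scene cup_mid [0.4414 0.1098 0.005 ] 0.95
scene cup_mid [ 0.3673 -0.0063  0.005 ] 0.83
scene cup_mid [ 0.5576 -0.0954  0.005 ] 0.68
scene cup_mid [ 0.3146 -0.1702  0.005 ] 0.61
scene big_rubber_mid [ 0.5573 -0.0937  0.009 ] 0.82
scene big_rubber_mid [ 0.41   -0.0954  0.009 ] 0.17
scene spreader_mid [0.6834 0.1148 0.003 ] 0.78
scene spreader_mid [0.5084 0.3472 0.003 ] 0.54
scene small_rubber_mid [0.5799 0.1049 0.006 ] 0.51
scene small_rubber_mid [0.4399 0.1062 0.006 ] 0.45
scene cap_mid [ 0.6863 -0.1105  0.009 ] 0.84
scene oil_bottle_mid [ 0.4427 -0.0976  0.05  ] 0.72
scene spanner [ 0.5438 -0.0029 -0.    ] 0.93
scene parts_case [0.5166 0.3484 0.    ] 0.81
side vice [ 0.5338 -0.3428 -0.    ] 0.8
side cup_mid [ 0.319  -0.1626  0.005 ] 0.95
side cup_mid [0.4374 0.0982 0.005 ] 0.75
side cup_mid [ 0.364  -0.0161  0.005 ] 0.6
side cup_mid [0.5776 0.0985 0.005 ] 0.56
side big_rubber_mid [ 0.5575 -0.105   0.009 ] 0.78
side spreader_mid [0.6885 0.1078 0.003 ] 0.51
side small_rubber_mid [0.5812 0.1032 0.006 ] 0.63
side cap_mid [ 0.6789 -0.1012  0.009 ] 0.65
side oil_bottle_mid [ 0.4486 -0.0947  0.05  ] 0.66
side spanner [ 0.5452 -0.008  -0.    ] 0.81
side parts_case [0.5065 0.3531 0.    ] 0.93
wrist strut_seat [ 0.6113 -0.0371  0.15  ] 0.25
wrist cup_mid [0.4383 0.1028 0.005 ] 0.91
wrist cup_mid [ 0.3689 -0.0026  0.005 ] 0.81
wrist big_rubber_mid [ 0.5544 -0.0997  0.009 ] 0.6
wrist spreader_mid [0.6844 0.1117 0.003 ] 0.78
wrist small_rubber_mid [0.5754 0.0993 0.006 ] 0.86
wrist small_rubber_mid [0.6846 0.1117 0.006 ] 0.29
wrist cap_mid [ 0.6816 -0.1093  0.009 ] 0.9
wrist cap_mid [0.4418 0.1024 0.009 ] 0.56
wrist oil_bottle_mid [ 0.4498 -0.0981  0.05  ] 0.8
wrist spanner [ 0.5408 -0.0083  0.    ] 0.67
```

The turquoise cup is excluded. Of the two dark ones, the cup at (0.44, 0.10) is clearly smaller than the one at (0.317, -0.166): 28 px across against 38 px in the scene view. The strut is at about (0.53, -0.34). Next I'll refine the strut and the cup from close up.

```bash
cat >> h.py <<'E'
def rot(a):  # tool down, turned by a from the start orientation (fingers close along world x)
    return (R.from_euler("z",a)*R.from_matrix(np.array([[0,1,0],[1,0,0],[0,0,-1.]]))).as_rotvec()
def look(o,near,n=2,r=.04):
    """mean of finder hits close to `near` from the wrist camera; one set per call"""
    out=[]
    for _ in range(n):
        s,p=snap("wrist")
        c=[at_z(s,d["point"],Z[o],p)[:2] for d in finder.tip_of(o,s)]
        c=[q for q in c if np.hypot(*(q-near[:2]))<r]
        if c: out.append(c[0])
    return np.array(out),s,p
E
python3 - <<'E'
from h import *
np.set_printoptions(precision=4,suppress=True)
ims=[]
for a in (0,1.57):
    manip.move_pose([.531,-.339,.29],rot(a)); 
    h,s,p=look("strut_seat",(.531,-.339)); print(a,h,manip.get_joint_pos(),manip.get_time_s())
    im=s["frame"].copy()
    c=h.mean(0) if len(h) else np.array([.531,-.339])
    for z,r in ((.15,.03),(.2,.0035)):
        t=np.linspace(0,6.28,60); P=np.c_[c[0]+r*np.cos(t),c[1]+r*np.sin(t),0*t+z]
        for q in proj(s,P,p): cv2.circle(im,tuple(int(v) for v in q),1,(0,0,255),-1)
    ims.append(cv2.resize(im,(400,300)))
cv2.imwrite("pics/strut.png",np.hstack(ims))
E
```

```text
0 [[ 0.5309 -0.3399]
 [ 0.5286 -0.3395]] [-0.5665  0.5141  0.546   1.6026  0.0001  1.0029] 4.8
1.57 [[ 0.5283 -0.3402]
 [ 0.5308 -0.3401]] [-0.5682  0.5148  0.5467  1.6027 -0.     -0.5669] 6.4
```

View pics/strut.png

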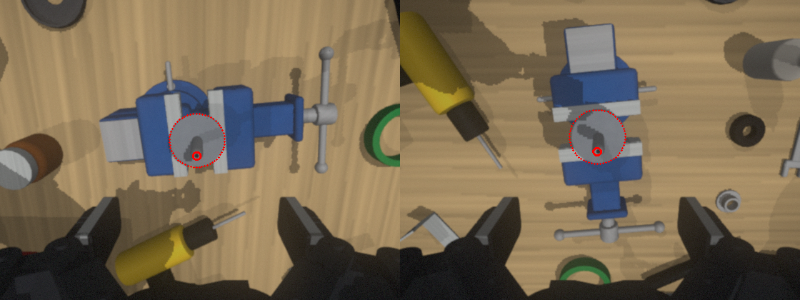

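In both views the projected seat circle and rod tip match the picture, so the strut is at (0.5297, -0.3400). Next is the cup.

```bash
cat >> h.py <<'E'
S=np.array([.5297,-.3400]); CR=.25
# guess xy, grip width, tip height above underside, underside height on seat
PARTS=dict(cup_mid=((.4395,.104),.066,.002,0.),big_rubber_mid=((.5565,-.100),.052,.009,.004),
 spreader_mid=((.685,.111),.050,.0022,.022),small_rubber_mid=((.5785,.101),.038,.004,.028),cap_mid=((.6815,-.109),.028,.0075,.040))
def retract(w):  # how far the tips stand back at opening w (linkage fitted to the 13 mm given)
    s=w/2/.05715-.1028; return .05715*(.9947-np.sqrt(1-s*s))
def pick(o,a=0.,f=40):
    g,w,h,_=PARTS[o]
    manip.move_pose([g[0],g[1],CR if np.hypot(*g)<.68 else .2],rot(a)); hand.release()
    manip.move_l([g[0],g[1],.12],v=.2)
    hits,s,p=look(o,g,3); print(o,hits.round(4).tolist()); c=np.median(hits,0)
    print("centre",c.round(4)); 
    manip.move_l([c[0],c[1],.05],v=.2); manip.move_l([c[0],c[1],h-retract(w)],v=.08)
    hand.close(f_grip=f); print("open",manip.get_opening(),"F",manip.get_contact_force(),manip.get_tool_pos())
    manip.move_l([c[0],c[1],CR if np.hypot(*c)<.68 else .2],v=.25); manip.wait(.2)
    print("lifted",manip.get_opening(),manip.get_grasp_force(),manip.get_time_s())
def over(o,a=0.): manip.move_pose([*S,CR+.02],rot(a))
def lower(o):
    _,w,h,b=PARTS[o]; z=.15+b+h-retract(w)
    manip.move_l([*S,z+.012],v=.12); print("F above",np.round(manip.get_contact_force(),1))
    manip.move_l([*S,z+.0008],v=.03); print("F down",np.round(manip.get_contact_force(),1),manip.get_tool_pos())
def leave():
    hand.release(); manip.move_l([*S,CR+.04],v=.25); print("t",manip.get_time_s())
def check(name,o=None):
    s,p=snap("wrist"); cv2.imwrite(f"pics/{name}.png",s["frame"])
    if o: print([(at_z(s,d["point"],.15+PARTS[o][3]+Z[o],p).round(4),round(d["p"],2)) for d in finder.tip_of(o,s)])
E
python3 - <<'E'
from h import *
pick("cup_mid"); over("cup_mid"); check("cup_held")
s,p=snap("side"); cv2.imwrite("pics/cup_side.png",s["frame"][60:300,120:440])
E
```

```text
cup_mid [[0.4405, 0.102], [0.4389, 0.1021], [0.4418, 0.1042]]
centre [0.4405 0.1021]
open 0.06394918699847801 F [-3.65689591 -1.18200657 16.56102549] [ 0.44101566  0.10227403 -0.00357396]
lifted 0.06382885228649067 44.1573439585045 12.8
```

View pics/cup_held.png

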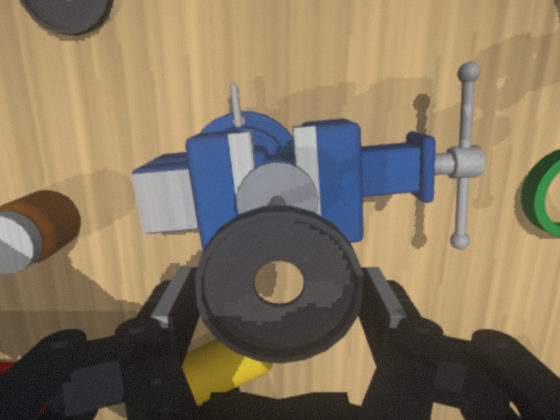

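The cup is held level between the pads, with its hole at about pixel (279, 284). I'll check how far it sits from the tool axis, then lower it.

```bash
sed -i 's/\.050,\.0022,\.022/.050,.0028,.022/' h.py; python3 - <<'E'
from h import *
s,p=snap("wrist")
c=at_z(s,(279,283),.2785,p)[:2]; print("hole",c.round(4),"tcp",p[0].round(4))
f=[at_z(s,d["point"],.2795,p)[:2].round(4) for d in finder.tip_of("cup_mid",s)]; print(f)
d=c-p[0][:2]; print("off",d)
assert np.hypot(*d)<.005
import h
h.S=S-np.array([0,d[1]])   # closing axis (x) is centred by the pads
lower("cup_mid"); check("cup_low","cup_mid")
E
```

```text
hole [ 0.5305 -0.335 ] tcp [ 0.5302 -0.3389  0.2703]
[]
off [0.00034751 0.00390373]
F above [-0.2  0.2 -1.2]
F down [-1.3  2.   8.2] [ 0.52983683 -0.34396471  0.14668418]
[]
```

View pics/cup_low.png

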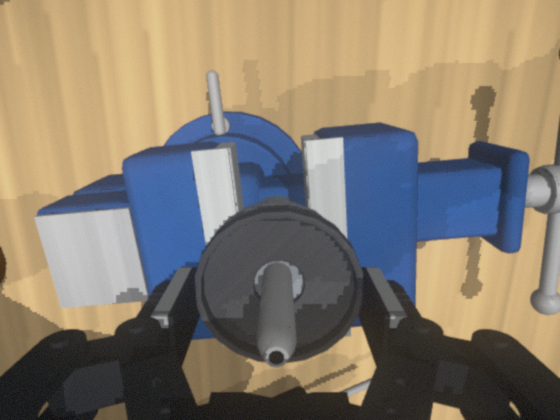

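The rod passes through the cup hole (hole at about 279, 283) and there is contact at about 8 N, so I'll release and check.

```bash
python3 - <<'E'
from h import *
leave(); manip.wait(.2)
for z in (.155,):
    s,p=snap("wrist"); cv2.imwrite("pics/cup_on.png",s["frame"][60:360,120:440])
    print([(at_z(s,d["point"],z,p).round(4),round(d["p"],2)) for d in finder.tip_of("cup_mid",s)])
    im=s["frame"].copy(); t=np.linspace(0,6.28,90)
    for zz,r in ((.16,.033),(.154,.010)):
        P=np.c_[S[0]+r*np.cos(t),S[1]+r*np.sin(t),0*t+zz]
        for q in proj(s,P,p): cv2.circle(im,tuple(int(v) for v in q),0,(0,0,255),-1)
    cv2.imwrite("pics/cup_on.png",cv2.resize(im[80:320,160:400],(600,600)))
E
```

```text
t 17.45
[(array([ 0.5299, -0.3425,  0.155 ]), 0.87)]
```

View pics/cup_on.png

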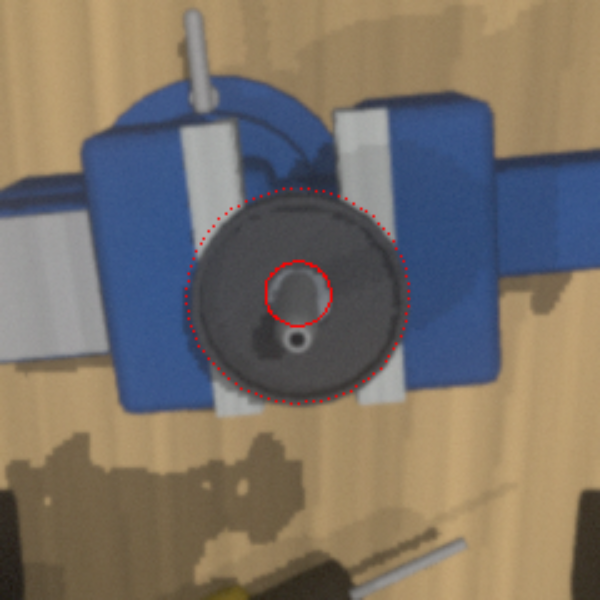

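The cup is down on the seat, within about 1–2 mm of the axis. Next is the large rubber.

```bash
cat >> h.py <<'E'
def held(o):
    """offset of the held part from the TCP, with an overlay of the assumed outline"""
    _,w,h,_=PARTS[o]; s,p=snap("wrist"); zb=p[0][2]+retract(w)-h
    f=[(d["point"],at_z(s,d["point"],zb+Z[o],p)[:2]-p[0][:2],d["p"]) for d in finder.tip_of(o,s)]
    f=[q for q in f if np.hypot(*q[1])<.012]
    d=f[0][1] if f else np.zeros(2); print("held off",[(q[1].round(4),round(q[2],2)) for q in f])
    D,H={"cup_mid":(.066,.01),"big_rubber_mid":(.052,.018),"spreader_mid":(.05,.006),"small_rubber_mid":(.038,.012),"cap_mid":(.028,.018)}[o]
    im=s["frame"].copy(); t=np.linspace(0,6.28,120)
    for r in (D/2,.01):
        P=np.c_[p[0][0]+d[0]+r*np.cos(t),p[0][1]+d[1]+r*np.sin(t),0*t+zb+H]
        for q in proj(s,P,p): cv2.circle(im,tuple(int(v) for v in q),0,(0,0,255),-1)
    cv2.imwrite(f"pics/held_{o}.png",cv2.resize(im[190:400,140:420],(560,420))); return d
E
python3 - <<'E'
from h import *
o="big_rubber_mid"; pick(o); over(o); held(o)
E
```

```text
big_rubber_mid [[0.5545, -0.1005], [0.555, -0.0992], [0.5533, -0.1]]
centre [ 0.5545 -0.1   ]
open 0.050020602365761516 F [-3.03955199  0.85081335 11.30298433] [ 0.55494846 -0.10000497  0.00653964]
lifted 0.04970805952209106 41.46016811951995 23.0167
held off [(array([ 0.0003, -0.0001]), 0.96)]
```

View pics/held_big_rubber_mid.png

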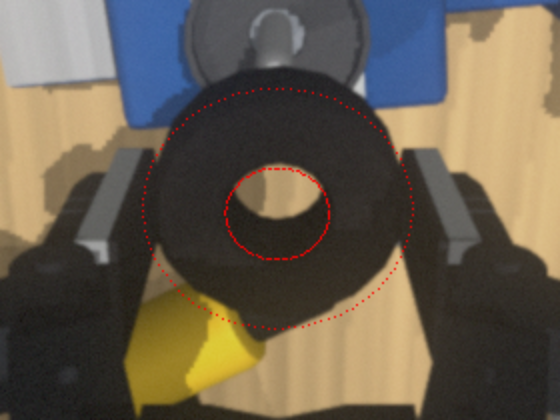

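The large rubber is level, and its hole matches the overlay (centre about 278, 213 in the crop), so the offset is near zero. I'll lower it, then pick the spreader.

```bash
python3 - <<'E'
from h import *
o="big_rubber_mid"; lower(o); leave(); check("rub_on",o)
o="spreader_mid"; pick(o); over(o); held(o)
E
```

```text
F above [ 0.3 -0.4 -0.1]
F down [-1.3  0.5  4.9] [ 0.52976697 -0.34007458  0.16064535]
t 26.6833
[(array([ 0.5277, -0.3397,  0.163 ]), 0.69)]
spreader_mid [[0.6853, 0.1128], [0.6848, 0.1118], [0.6873, 0.113]]
centre [0.6853 0.1128]
open 0.04698210530119528 F [-3.31303141 -0.06815291 11.91240038] [0.68566221 0.11285243 0.00104365]
lifted 0.04654891181721652 41.008060527965426 32.525
held off []
```

View pics/held_spreader_mid.png

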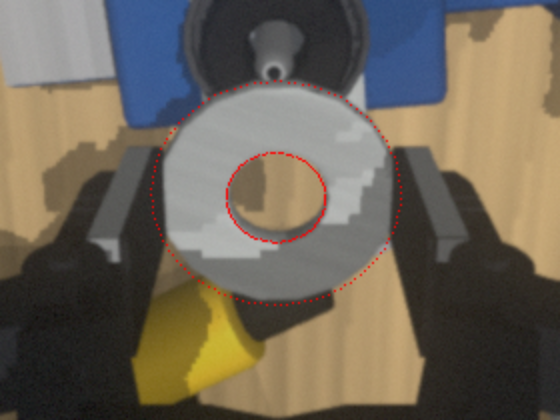

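View pics/rub_on.png

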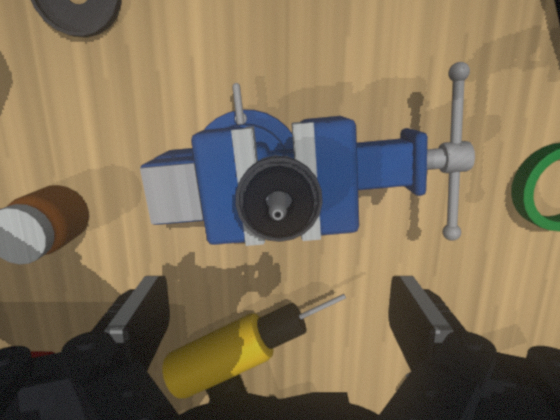

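The large rubber sits concentric in the cup (about 278, 197). The spreader is level with its hole on the overlay, so the offset is near zero. I'll place it and fetch the small rubber.

```bash
python3 - <<'E'
from h import *
o="spreader_mid"; lower(o); leave(); check("spr_on",o)
o="small_rubber_mid"; pick(o); over(o); held(o)
a=cv2.resize(cv2.imread("pics/spr_on.png")[110:290,180:380],(400,360)); b=cv2.resize(cv2.imread("pics/held_small_rubber_mid.png"),(400,360))
cv2.imwrite("pics/both1.png",np.hstack([a,b]))
E
```

```text
F above [-0.   0.4 -0. ]
F down [-1.1  1.9  8. ] [ 0.52984897 -0.34013474  0.1730815 ]
t 36.875
[(array([ 0.5307, -0.3388,  0.175 ]), 0.91)]
small_rubber_mid [[0.5738, 0.0983], [0.5757, 0.0996], [0.5757, 0.0969]]
centre [0.5757 0.0983]
open 0.03625255012517423 F [-2.18392081 -0.28706155  9.96463576] [0.5758944  0.09838555 0.00343869]
lifted 0.03591802072797292 39.95962142944336 43.0417
held off []
```

View pics/both1.png

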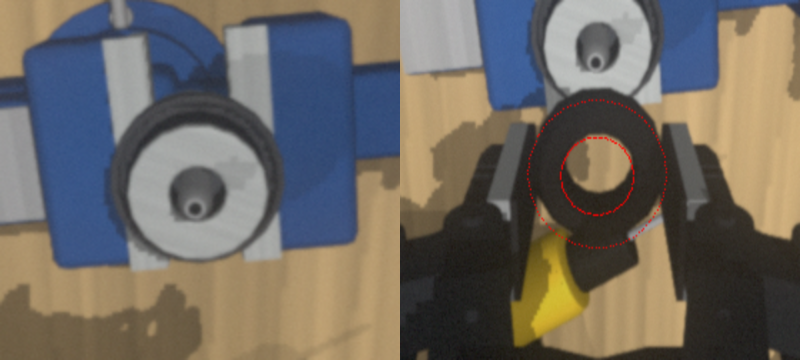

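The spreader lies flat and centred on the stack. The held small rubber sits about 2 mm towards +y of the overlay (outline centre about 598, 162 against 597, 174), so I'll shift 1.5 mm for it.

```bash
python3 - <<'E'
import h
from h import *
S0=S.copy()
o="small_rubber_mid"; h.S=S0+[0,-.0015]; lower(o); leave(); check("sr_on",o); h.S=S0
o="cap_mid"; pick(o); over(o); held(o)
a=cv2.resize(cv2.imread("pics/sr_on.png")[110:290,180:380],(400,360)); b=cv2.resize(cv2.imread("pics/held_cap_mid.png"),(400,360))
cv2.imwrite("pics/both2.png",np.hstack([a,b]))
E
```

```text
F above [ 0.  -0.6 -0.2]
F down [ 1.  -0.5  2. ] [ 0.529748   -0.34151664  0.18156207]
t 47.2
[(array([ 0.5287, -0.3401,  0.184 ]), 0.76)]
cap_mid [[0.6831, -0.1101], [0.6828, -0.1095], [0.6845, -0.1091]]
centre [ 0.6831 -0.1095]
open 0.025714226075745042 F [-1.97038683  0.33953618  5.67097661] [ 0.68330509 -0.10956305  0.00770974]
lifted 0.02573536779006231 39.417170751839876 52.3917
held off [(array([0.0014, 0.0015]), 0.91)]
```

View pics/both2.png

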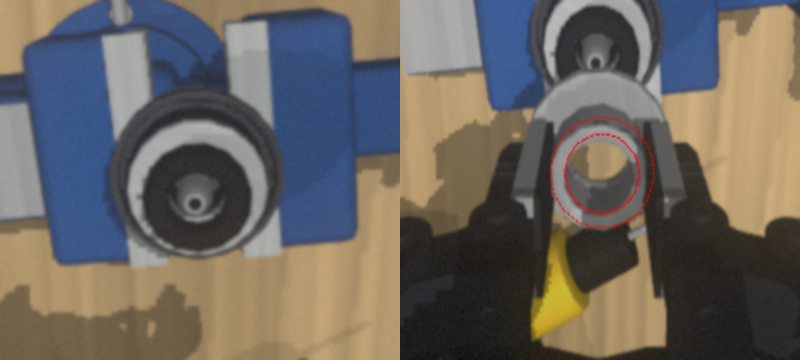

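The small rubber is seated and centred. The cap's hub matches the overlay at +1.5 mm in y, so I'll correct for that and place it.

```bash
python3 - <<'E'
import h
from h import *
o="cap_mid"; h.S=S+[0,-.0015]; lower(o); leave(); manip.wait(.3); check("cap_on",o)
s,p=snap("scene"); 
a=cv2.resize(cv2.imread("pics/cap_on.png")[110:290,180:380],(400,360)); b=cv2.resize(s["frame"][180:360,30:230],(400,360))
cv2.imwrite("pics/both3.png",np.hstack([a,b]))
for n in ("scene","side"):
    s,p=snap(n); q=proj(s,[[*S,.199]])[0]; r,c=cam(s); print(n,"expected cap px",q,[(d["point"],d["p"]) for d in finder.tip_of(o,s)])
E
```

```text
F above [ 0.  -0.8 -0.2]
F down [-0.7  0.7 -0.7] [ 0.52959473 -0.34146448  0.19786543]
t 55.9
[(array([ 0.5306, -0.3428,  0.199 ]), 0.55)]
scene expected cap px [ 90.69460408 239.11412137] [([88.8, 240.8], 0.71)]
side expected cap px [277.61302798  88.6754572 ] [([278.6, 94.3], 0.61), ([279.4, 91.3], 0.56), ([275.2, 145.3], 0.41)]
```

View pics/both3.png

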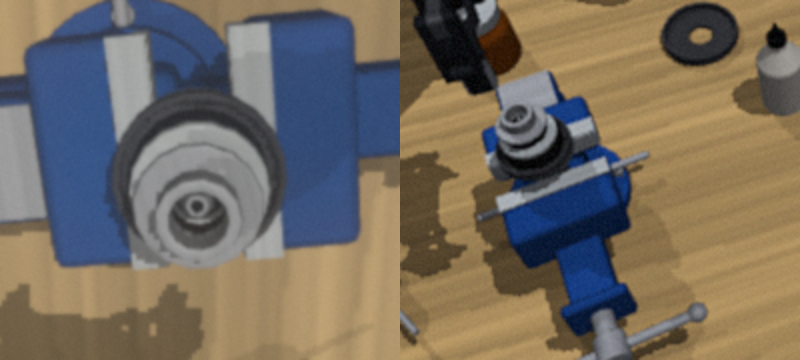

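The stack looks complete, with the cap on top and the rod inside it. I'll check centring and level with a close overlay.

```bash
python3 - <<'E'
from h import *
def ov(s,p,box,C,size):
    k=4; im=cv2.resize(s["frame"],None,fx=k,fy=k,interpolation=cv2.INTER_CUBIC); t=np.linspace(0,6.28,200)
    for z,r in ((.195,.022),(.208,.014),(.208,.0095),(.16,.033)):
        for q in proj(s,np.c_[C[0]+r*np.cos(t),C[1]+r*np.sin(t),0*t+z],p): cv2.circle(im,tuple(int(v*k+1.5) for v in q),0,(0,0,255),-1)
    u,v,w,h=[k*b for b in box]; return cv2.resize(im[v:v+h,u:u+w],size)
s,p=snap("wrist"); a=ov(s,p,(215,140,130,115),S,(452,400)); 
s,p=snap("side"); b=ov(s,p,(245,75,70,80),S,(348,400))
cv2.imwrite("pics/fin.png",np.hstack([a,b]))
E
```

```text
(no output)
```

View pics/fin.png

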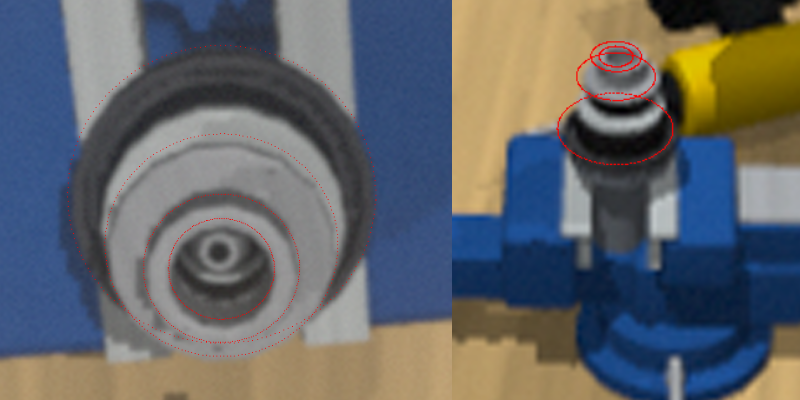

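The overlay fits: the cap is level and within about 1.5 mm of the axis, and its height agrees in both views. I'm handing the job in.

```bash
python3 -c "
from workcell import job; print(job.job_done())"
```

```text
the job is handed in; nothing more can be done
None
```

The shock pack is built on the strut in the right order (cup, large rubber, spreader, small rubber, cap) and the job is handed in at about 57 s of the 128 s allowed; the final camera check showed the cap level and within about 1.5 mm of the axis, but no verdict came back.

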